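# Find the full pan by its weight and secure it on the holding stand

### The job

Three closed pans that look alike sit in the slanted rail; only one still has a block of stock in it. Find it by hefting the pans, lift the full one out by the fin on its lid and set it down gently and level on the deck of the holding stand, midway across it, its long side running from the fence to the back stop, then push the sliding fence up until the pan is fully home, held between the back stop and the fence. Leave the empty pans seated in their own pockets and everything else where it stands.

Things in the scene. Friction and masses are not known exactly. Their poses are not given: they have to be found in the camera images.
- pan_1: closed metal pan, box 140 (own x) x 84 (y) x 71 mm high; on its clipped lid a black fin to hold it by, 12 mm thick (x), 64 long (y), from 71 to 105 mm above the underside. Origin: centre of underside; z up through the fin. Starts in the pocket at the rail's -y end, tilted with it, x up the slope, fin level. Empty it weighs 0.38 kg in all, full 0.8 to 0.9; the filling is solid
- pan_2: closed metal pan, box 140 (own x) x 84 (y) x 71 mm high; on its clipped lid a black fin to hold it by, 12 mm thick (x), 64 long (y), from 71 to 105 mm above the underside. Origin: centre of underside; z up through the fin. Starts in the pocket in the rail's middle, tilted with it, x up the slope, fin level. Empty it weighs 0.38 kg in all, full 0.8 to 0.9; the filling is solid
- pan_3: closed metal pan, box 140 (own x) x 84 (y) x 71 mm high; on its clipped lid a black fin to hold it by, 12 mm thick (x), 64 long (y), from 71 to 105 mm above the underside. Origin: centre of underside; z up through the fin. Starts in the pocket at the rail's +y end, tilted with it, x up the slope, fin level. Empty it weighs 0.38 kg in all, full 0.8 to 0.9; the filling is solid
- rail: fixed rail, 326 mm long (own y); its top slopes 30 degrees, rising along own +x, so its normal leans 30 degrees towards -x, to the robot. Three open pockets 104 mm apart along y, each 146 mm up the slope x 90 mm, 34 deep, walls 10 to 14; a pan lies near the lower wall, about 5 mm to spare above it, 3 each side. Origin on the table under the middle pocket's floor centre (68 mm up)
- stand: fixed dark steel holding stand, base 300 mm (own x) by 160 mm (own y), 20 mm high; origin: centre of the underside. From -x to +x: sliding fence, open deck, back stop (130 mm wide, 85 mm high over the table)
- deck: fixed steel plate on the stand, 250 mm (x) by 130 mm (y), 10 mm thick: the surface the pan must stand on, 30 mm above the table. Origin: centre of its underside
- stop_face (a point): the foot of the back stop's face, mid width, at the height of the deck's upper surface; the stand's axes (x points away from the deck into the stop). A pan fully home has its origin 70 mm before this point along x
- fence (a joint): how far (m) the fence has slid towards the back stop: 0 to 0.09, stiff to about 1.5 N and stays where it is left; its face is 0.210 minus this value from the stop's face, so 0.070 with a 140 mm pan clamped home. It is free to be pushed from its -x side
- fence_face (a point): middle of the fence's face towards the pan, 30 mm above the deck. The fence is an upright plate 12 mm thick (behind this face, to -x), 110 mm wide (y), its top 60 mm above the deck; it has the stand's axes
- sauce: bystander: glass jar, 56 mm across, 120 mm high; origin at its underside. Leave it alone
- oil: bystander: green bottle, 60 mm across, 150 mm high; origin at its underside. Leave it alone
- spatula: bystander: spatula lying on the table; origin at its underside. Leave it alone
- bowl: bystander: white bowl, 100 mm across, 45 mm high; origin at its underside. Leave it alone
- pot: bystander: steel pot, 110 mm across, 80 mm high; origin at its underside. Leave it alone
- mill: bystander: wooden pepper mill, 50 mm across, 130 mm high; origin at its underside. Leave it alone
Things that resemble listed ones, but are neither listed nor needed, are in the scene too. Leave any pink look-alike of the pan_1 alone.

How it is judged:
By the outcome, as a careful person would: the job done as asked, in the order asked, and still so for the second after the job is handed in, with the robot touching nothing.
It also fails if it takes over 72 s, if anything falls off the work surface, if the arm or the gripper's body presses on something with over 40 N, if the wrist force passes 120 N, or if a joint passes its speed limit or range.

### The arm

A 7-joint arm with a two-finger parallel gripper is mounted at the origin on the work surface. World frame = base frame: x ahead of the robot, y to its left, z up, the work surface at z = 0. Lengths are in m, angles in rad, forces in N, time in s.
With the tool pointing down it reaches from about 0.425 to 0.925 m from the base axis. Payload 6.8 kg.
Tool frame: the origin (TCP) lies midway between the tips of the shut fingers; the grasp point (between the pads) lies 19 mm behind it (r.grip_depth is the distance from the TCP to the grasp point, in m); z points along the fingers, y is the line along which they close (so a half turn about z gives the same grasp; the last joint's range is limited). The gripper opens to 85 mm and grips with 20 to 120 N. Pads are 22 mm wide; open, the fingers measure 114 mm over their backs; the gripper's body (76 mm by 85 mm) begins 54 mm behind the grasp point. The pads swing forward as they close: fully open they stand 13 mm farther back than shut.
Start: joints at [1.066, 0.477, 0.022, 1.555, -0.011, 1.109, -0.083], TCP at [0.261, -0.623, 0.231] pointing down, gripper open.
Joint ranges: [-2.96, 2.96], [-0.34, 2.1], [-1.41, 1.46], [0.24, 2.44], [-1.37, 4.51], [0.17, 1.92], [-2.96, 2.96]. Speed limits (rad/s): [2.39, 2.39, 3.14, 3.14, 3.14, 3.14, 3.14].

### API

Orientations are given as a rotation vector (axis times angle).
In Python, from bench import telemetry, grab_frame, calibration, order, silhouettes, r gives the robot as it stands.
- The arm moves only by the tool apply_moves, never from a script. Its argument "moves" is a list of rows, each a list of 7 numbers: the turn, a rotation vector about the tool's x, y, z scaled (see below), then the shift along the tool's x, y, z scaled (see below), then the opening, from -1 (shut) to 1 (fully open). A call has exactly 8 rows; each row shifts and turns the commanded pose from where the row before left it, along the tool's axes as they then stand; what a row does not reach is not made up. The controller multiplies each number of a shift by 1000 mm and each number of a turn by 6 degrees. A row lasts 1/12 s, in which the tool goes at most 41.7 mm and 7.16 degrees, less where a joint would pass 70% of its speed; a pose out of reach is approached as far as the arm can. A call with a number of a shift or a turn outside -1 to 1 is refused whole. A call with a gripper value outside its range is refused whole. The fingers move at their own pace and stop on an object; "grip_force" is the grip in N (left out, the last holds). Time passes only in rows, so rows that do not move let the fingers close, or fill a call up. It gives the time, the measured TCP pose, the force, the opening and the grip force at its end, in the units of the state.
- telemetry.get_obs(): the state, without advancing time (a new reading comes with each control period).
- grab_frame(name): name is "scene" or "top" or "wrist"; returns the picture (400x640x3 uint8, blue, green, red); there is no depth.
- calibration(name): a dict with "fx", "fy", "cx", "cy" (pixels), "world_from_camera" (4x4, takes a point from camera to world coordinates); the wrist camera has in their place "mount" (4x4, takes a point from camera to tool coordinates, whose origin is the TCP and whose axes are the flange's). Camera axes: x right, y down, z forward; pixel columns grow to the right and rows downward; lengths in m; the calibration is good to about 2 mm. The wrist camera is an equidistant fisheye: a pixel r from the principal point sees the ray r / f radians off the axis. A picture is of the moment at which its call begins: read the wrist's pose just before it. calibration takes no time and is no camera call.
- order.hand_in(): hands the job in; it is judged then, once.
Trained networks look in the newest picture that a camera, given by its name, has taken for a name from the list of things; names that differ only in an ending like _2 or _b are one class to them, and where a whole thing is asked for, a point or a joint stands for the part that bears it (a point fixed in the world has none). Each returns a list of dicts, best first, with "p" (0 to 1); they miss things now and then, are a little off and sometimes report something else, mostly with a low value. They report only what shows in the picture. A call takes as long as a camera call. They do not tell look-alikes from the thing itself.
- silhouettes(thing, camera): "mask" (400x640 bool, what is visible of it) and "extent" ([centre column, centre row, width, height] in pixels, round what is visible of it).
The state is a dict: "clock": time; "joints": joint angles; "qvel": joint speeds; "tau": joint torques, N m; "tcp_pos": TCP position; "orientation": TCP orientation; "contact_force": force on the tool from outside, world axes, zero at the start; "moment": the same for the moment, N m; "grip_width": finger opening in m; "gripper_force": force on a finger pad.
Only numpy, scipy, OpenCV 4.12 (cv2) and the standard library are available. Lean on these libraries where they do the work, as an engineer would, in place of code of your own. Each camera call takes 0.05 s, during which the arm holds its last target. There are 200 camera calls.

## Working session

There is one attempt and no reset: what is moved stays moved. The work goes in short steps, Python scripts to look and compute and a tool call to move; the robot and the scene stay as the last step left them, time stands still between calls to the robot, and variables do not carry over. Pictures are saved under pics/ and viewed, at most 10 in all, crops included, and the job is handed in when it is done.

Besides the shell and the picture viewer there is one more tool, called after ">>>" as a command line: name --pt "numbers of a row" for each row, then --argument value for the rest. apply_moves: Moves the arm, as the interface text tells. Its arguments: {"type":"object","properties":{"moves":{"type":"array"},"grip_force":{"type":"number"}},"required":["moves"]}

```bash
mkdir -p pics; ls
cat > /tmp/a.py <<'E'
import sys; sys.path.insert(0,'.')
from bench import telemetry, grab_frame, calibration, silhouettes, r
import cv2,numpy as np
print(telemetry.get_obs())
for c in ['scene','top']:
    im=grab_frame(c); cv2.imwrite(f'pics/{c}0.png',im)
    k=calibration(c); print(c,{a:(np.round(b,4).tolist()) for a,b in k.items()})
    for t in ['pan_1','rail','stand','deck','fence','fence_face','stop_face']:
        try: print(t,[(round(d['p'],2),np.round(d['extent']).tolist(),int(d['mask'].sum())) for d in silhouettes(t,c)])
        except Exception as e: print(t,e)
k=calibration('wrist');print({a:(np.round(b,4).tolist()) for a,b in k.items()}, r.grip_depth)
E
python3 /tmp/a.py
```

```text
pics
{'clock': 0.0, 'joints': array([ 1.06589622,  0.47779338,  0.02231965,  1.55646699, -0.01148547,
        1.10930934, -0.08310084]), 'qvel': array([ 0.0014763 , -0.00031729, -0.00098564,  0.00143142, -0.00010163,
       -0.00056927, -0.00117831]), 'tau': array([ 1.17456384e-03, -5.96461129e+01,  1.60863519e+00, -2.81203026e+01,
        1.25305113e-02,  9.35228483e-03,  3.54382806e-06]), 'tcp_pos': array([ 0.26062594, -0.62199988,  0.23032329]), 'orientation': array([-3.07820591e+00, -6.18929484e-01,  7.88201637e-04]), 'contact_force': array([-0.30727979,  0.12480283,  0.82150148]), 'moment': array([0.02086851, 0.04173225, 0.04169704]), 'gripper_force': 0.0, 'grip_width': 0.0852787394119089}
scene {'fx': 387.6665, 'fy': 387.6665, 'cx': 316.8507, 'cy': 199.2089, 'world_from_camera': [[0.3153, 0.7444, -0.5886, 1.2567], [0.949, -0.2528, 0.1886, -0.32], [-0.0084, -0.618, -0.7861, 1.0387], [0.0, 0.0, 0.0, 1.0]]}
pan_1 [(0.85, [381.0, 197.0, 48.0, 39.0], 1183), (0.72, [262.0, 165.0, 42.0, 43.0], 1243), (0.69, [433.0, 168.0, 47.0, 38.0], 936), (0.57, [409.0, 182.0, 45.0, 36.0], 961)]
rai
[... 745 characters left out ...]
177.0, 44.0, 54.0], 1435), (0.57, [374.0, 263.0, 46.0, 48.0], 1194)]
rail [(0.94, [235.0, 174.0, 112.0, 86.0], 1162), (0.61, [269.0, 162.0, 38.0, 47.0], 1297), (0.56, [451.0, 164.0, 36.0, 43.0], 1191)]
stand [(0.85, [375.0, 179.0, 64.0, 93.0], 2040)]
deck [(0.93, [376.0, 180.0, 49.0, 78.0], 2152)]
fence [(0.6, [368.0, 208.0, 48.0, 21.0], 561)]
fence_face [(0.64, [368.0, 206.0, 53.0, 16.0], 536)]
stop_face [(0.77, [374.0, 179.0, 62.0, 95.0], 2079), (0.53, [207.0, 259.0, 31.0, 36.0], 739)]
{'fx': 309.7069, 'fy': 309.7069, 'cx': 314.7118, 'cy': 197.013, 'mount': [[0.0001, -0.9504, -0.3111, 0.0803], [1.0, 0.0003, -0.0004, 0.0006], [0.0005, -0.3111, 0.9504, -0.1424], [0.0, 0.0, 0.0, 1.0]]} 0.0187
```

```bash
python3 -c "
import cv2
a=cv2.imread('pics/top0.png')[100:320,160:480];cv2.imwrite('pics/topc.png',cv2.resize(a,(800,550),interpolation=2))
a=cv2.imread('pics/scene0.png')[110:300,210:490];cv2.imwrite('pics/scenec.png',cv2.resize(a,(800,543),interpolation=2))"
```

```text
(no output)
```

View pics/topc.png

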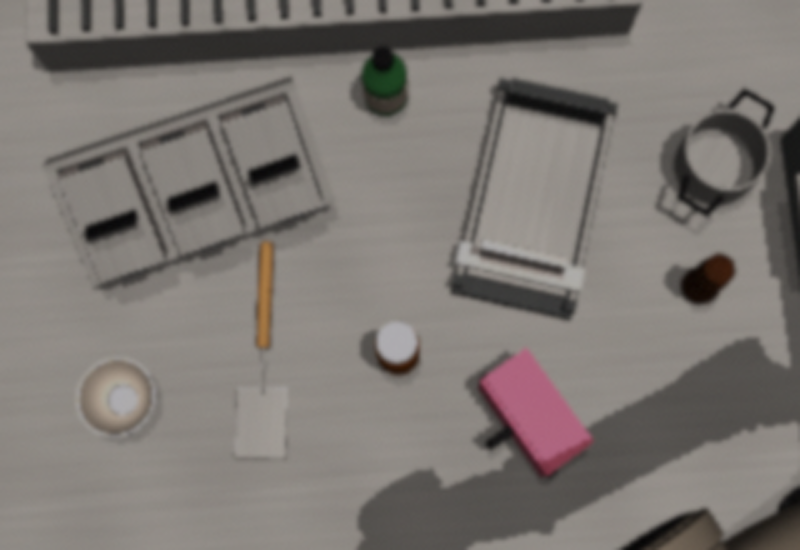

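View pics/scenec.png

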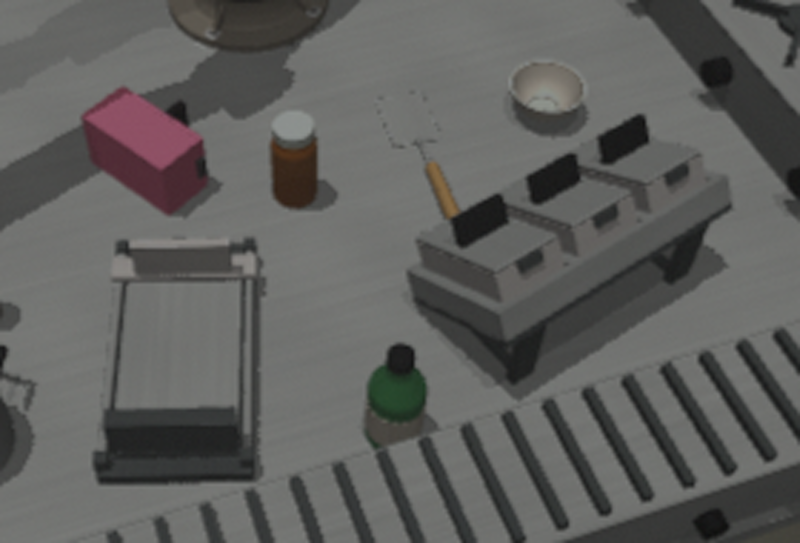

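```bash
cat > h.py <<'E'
import sys; sys.path.insert(0,'.')
import cv2,numpy as np
from scipy.spatial.transform import Rotation as R
from scipy.optimize import least_squares
from bench import telemetry, grab_frame, calibration, silhouettes, r
def K(c):
    k=calibration(c); return k['fx'],k['cx'],k['cy'],np.array(k.get('world_from_camera',k.get('mount')))
def proj(c,P):
    f,cx,cy,T=K(c); p=(np.asarray(P)-T[:3,3])@T[:3,:3]; return np.c_[cx+f*p[:,0]/p[:,2],cy+f*p[:,1]/p[:,2]]
def ray(c,uv):
    f,cx,cy,T=K(c); uv=np.atleast_2d(uv); d=np.c_[(uv[:,0]-cx)/f,(uv[:,1]-cy)/f,np.ones(len(uv))]@T[:3,:3].T; return T[:3,3],d
def plane(c,uv,z):
    o,d=ray(c,uv); return o+d*((z-o[2])/d[:,2])[:,None]
def rz(a): return R.from_euler('z',a).as_matrix()
A=np.radians(30); N=np.array([-np.sin(A),0,np.cos(A)]); S=np.array([np.cos(A),0,np.sin(A)]); Y=np.array([0,1.,0])
def fincorners(x,y,a,k):
    c=np.array([0,0,.068])-.0025*S+(k*.104)*Y
    P=[c+N*h+S*i*.006+Y*j*.032 for h in(.071,.105) for i in(-1,1) for j in(-1,1)]
    return np.array(P)@rz(a).T+[x,y,0]
E
cat > b.py <<'E'
from h import *
ob={}
for c,mid in [('top',[(205,189),(237,178),(270,168)]),('scene',[(428,159),(404,172),(378,187)])]:
    g=cv2.cvtColor(cv2.imread(f'pics/{c}0.png'),6)
    n,l,st,ce=cv2.connectedComponentsWithStats((g<40).astype(np.uint8))
    ob[c]=[]
    for m in mid:
        i=min((i for i in range(1,n) if 30<st[i,4]<600),key=lambda i:np.hypot(*(ce[i]-m)))
        ob[c].append(ce[i]); print(c,m,ce[i],st[i])
def hullc(uv):
    m=cv2.moments(cv2.convexHull((uv*16).astype(np.int32)));return np.array([m['m10'],m['m01']])/m['m00']/16
def res(p):
    e=[]
    for c in ob:
        for k,o in zip([1,0,-1],ob[c]): e.append(hullc(proj(c,fincorners(*p,k)))-o)
    return np.ravel(e)
p0=plane('top',[[236,178]],.14)[0]
best=min((least_squares(res,[p0[0],p0[1],a],diff_step=1e-3) for a in(-.3,0,.3)),key=lambda s:s.cost)
print('rail',best.x,np.round(best.fun,1))
f=lambda u,v:(160+u*.4,100+v*.4)
fs=lambda u,v:(210+u*.35,110+v*.35)
print('stop foot',plane('top',[f(505,102),f(603,122)],.03).round(4).tolist())
print('stop top',plane('scene',[fs(108,410),fs(238,410)],.085).round(4).tolist())
print('fence top',plane('top',[f(482,250),f(562,268)],.09).round(4).tolist(), plane('scene',[fs(133,245),fs(230,245)],.09).round(4).tolist())
print('base', plane('top',[f(455,295),f(572,318)],.02).round(4).tolist(),plane('scene',[fs(97,458),fs(255,458)],.02).round(4).tolist())
for c in('top','scene'):
    grab_frame(c)
    m=silhouettes('deck',c)[0]['mask'].astype(np.uint8)
    q=cv2.boxPoints(cv2.minAreaRect(cv2.findNonZero(m))); print(c,'deck',q.round(1).tolist(),plane(c,q,.03).round(3).tolist())
    m=silhouettes('fence',c)[0]['mask'].astype(np.uint8)
    q=cv2.boxPoints(cv2.minAreaRect(cv2.findNonZero(m))); print(c,'fence',q.round(1).tolist(),plane(c,q,.09).round(3).tolist())
E
python3 b.py
```

```text
top (205, 189) [204. 190.] [195 185  19  11  95]
top (237, 178) [236.96774194 178.6344086 ] [228 174  19  10  93]
top (270, 168) [268.96666667 167.56666667] [260 163  19  10  90]
scene (428, 159) [427.78527607 158.55828221] [420 151  17  16 163]
scene (404, 172) [403.49438202 172.1741573 ] [395 164  18  17 178]
scene (378, 187) [377.61458333 186.671875  ] [369 178  19  18 192]
rail [0.61680677 0.19464106 0.2762025 ] [-0.2  0.1 -0.4  0.2  0.   0.2 -0.   0.2 -0.2  0.3 -0.3  0.5]
stop foot [[0.7063, -0.2202, 0.03], [0.6692, -0.3481, 0.03]]
stop top [[0.665, -0.3374, 0.085], [0.7061, -0.2156, 0.085]]
fence top [[0.4932, -0.1691, 0.09], [0.4633, -0.2667, 0.09]] [[0.4724, -0.2674, 0.09], [0.5067, -0.1664, 0.09]]
base [[0.4513, -0.1339, 0.02], [0.4107, -0.2823, 0.02]] [[0.6765, -0.3611, 0.02], [0.7283, -0.2077, 0.02]]
top deck [[346.70001220703125, 210.1999969482422], [361.6000061035156, 142.0], [400.20001220703125, 150.39999389648438], [385.29998779296875, 218.60000610351562]] [[0.474, -0.151, 0.03], [0.702, -0.219, 0.03], [0.664, -0.344, 0.03], [0.438, -0.272, 0.03]]
top fence [[342.0, 205.39999389648438], [344.79998779296875, 193.10000610351562], [394.3999938964844, 204.60000610351562], [391.6000061035156, 216.8000030517578]] [[0.478, -0.134, 0.09], [0.517, -0.146, 0.09], [0.47, -0.297, 0.09], [0.432, -0.285, 0.09]]
scene deck [[250.0, 208.0], [293.0, 208.0], [293.0, 253.0], [250.0, 253.0]] [[0.466, -0.296, 0.03], [0.511, -0.163, 0.03], [0.672, -0.21, 0.03], [0.631, -0.332, 0.03]]
scene fence [[250.0, 194.0], [298.0, 194.0], [298.0, 207.0], [250.0, 207.0]] [[0.459, -0.285, 0.09], [0.508, -0.142, 0.09], [0.557, -0.157, 0.09], [0.509, -0.296, 0.09]]
```

```bash
cat >> h.py <<'E'
RAIL=(0.6168,0.1946,0.2762)
def pan(k,h,rail=None,s=-.0025):
    """TCP pos and tool matrix to hold pan k with the TCP h above its underside"""
    x,y,a=rail or RAIL
    p=rz(a)@(np.array([0,0,.068])+s*S+k*.104*Y+h*N)+[x,y,0]
    M=np.c_[np.cross(S,-N),S,-N]; return p,rz(a)@M
def flat(x,y,z,a):
    xs=np.array([1.,0,0]);zd=np.array([0,0,-1.])
    return np.array([x,y,z]),rz(a)@np.c_[np.cross(xs,zd),xs,zd]
def go(p,M):
    o=telemetry.get_obs(); C=R.from_rotvec(o['orientation']).as_matrix()
    rv=R.from_matrix(C.T@M).as_rotvec(); d=p-o['tcp_pos']
    print('t',round(o['clock'],2),'pos',o['tcp_pos'].round(4),'F',o['contact_force'].round(2),'w',round(o['grip_width'],4),'gf',round(o['gripper_force'],1))
    print(' turn units',(np.degrees(rv)/6).round(3),'deg',np.degrees(np.linalg.norm(rv)).round(1),'| shift now-axes mm',(C.T@d*1e3).round(1),'| after-turn axes',(M.T@d*1e3).round(1))
E
python3 -c "
from h import *
p,M=pan(-1,.2);print(p,M);go(p,M)"
```

```text
[0.5468681  0.06668116 0.23995508] [[-0.27270165  0.83320187  0.48104932]
 [ 0.96209865  0.23616656  0.13635083]
 [ 0.          0.5        -0.8660254 ]]
t 1.1 pos [ 0.2609 -0.6226  0.2313] F [-0.26 -0.03  0.56] w 0.0848 gf 0.0
 turn units [ -4.084   3.619 -13.507] deg 87.4 | shift now-axes mm [ 530.1 -525.2   -8.6] | after-turn axes [585.1 405.4 224.1]
```

>>> apply_moves --pt "0 0 -0.5 0.033 -0.005 -0.003 1" --pt "0 0 -0.5 0.034 -0.005 -0.003 1" --pt "0 0 -0.5 0.034 -0.005 -0.003 1" --pt "0 0 -0.5 0.034 -0.005 -0.003 1" --pt "0 0 -0.5 0.034 -0.005 -0.003 1" --pt "0 0 -0.5 0.034 -0.005 -0.003 1" --pt "0 0 -0.5 0.034 -0.005 -0.003 1" --pt "0 0 -0.5 0.034 -0.005 -0.003 1" --grip_force 60

```text
clock: 1.77
tcp_pos: [0.4653, -0.4405, 0.2555]
orientation: [2.882, 1.25, 0.0]
contact_force: [0.5, -0.0, 1.0]
grip_width: 0.0857
gripper_force: 0.0
```

>>> apply_moves --pt "0 0 -0.5 0.034 -0.005 0 1" --pt "0 0 -0.5 0.034 -0.005 0 1" --pt "0 0 -0.5 0.034 -0.005 0 1" --pt "0 0 -0.5 0.034 -0.005 0 1" --pt "0 0 -0.5 0.034 -0.005 0 1" --pt "0 0 -0.5 0.034 -0.005 0 1" --pt "0 0 -0.5 0.034 -0.005 0 1" --pt "0 0 -0.5 0.034 -0.005 0 1"

```text
clock: 2.43
tcp_pos: [0.5774, -0.1917, 0.2555]
orientation: [2.559, 1.821, 0.001]
contact_force: [0.5, -0.1, 0.2]
grip_width: 0.0856
gripper_force: 0.0
```

```bash
python3 -c "
from h import *
p,M=pan(-1,.2);go(p,M)
cv2.imwrite('pics/w1.png',grab_frame('wrist'));print(telemetry.get_obs()['orientation'])"
```

```text
t 2.43 pos [ 0.5774 -0.1917  0.2555] F [ 0.55 -0.13  0.17] w 0.0856 gf 0.0
 turn units [-4.837  1.526 -5.689] deg 45.7 | shift now-axes mm [ 234.1 -113.5   15.4] | after-turn axes [256.9  27.8  34. ]
[-2.54510113 -1.83654706 -0.00717624]
```

View pics/w1.png

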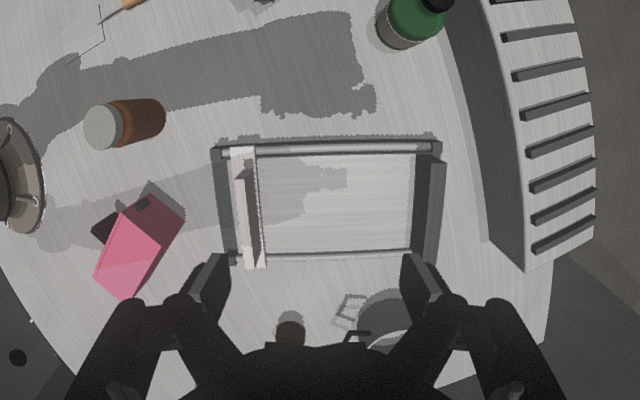

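```bash
python3 -c "
import cv2
a=cv2.imread('pics/w1.png')[125:280,200:450];cv2.imwrite('pics/w1c.png',cv2.resize(cv2.convertScaleAbs(a,alpha=1.4),(800,496),interpolation=2))"
```

```text
(no output)
```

View pics/w1c.png

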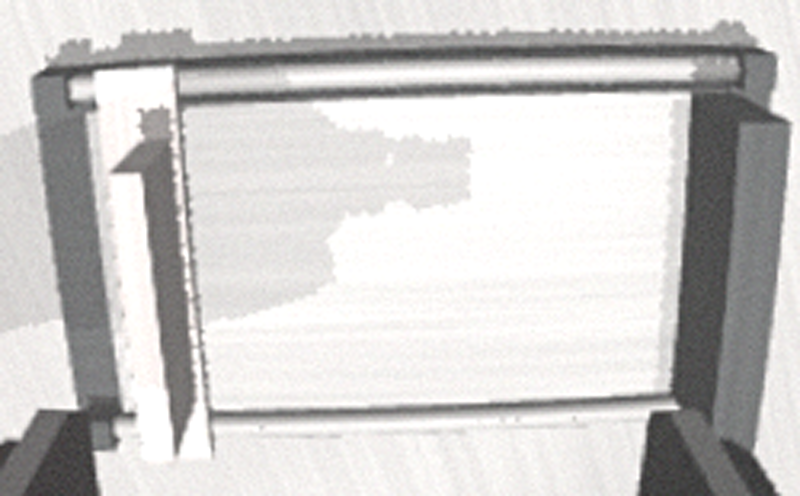

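```bash
cat >> h.py <<'E'
def wray(uv,pos,rv):
    f,cx,cy,T=K('wrist'); uv=np.atleast_2d(uv).astype(float)-[cx,cy]; th=np.linalg.norm(uv,axis=1)/f; u=uv/np.linalg.norm(uv,axis=1)[:,None]
    d=np.c_[u*np.sin(th)[:,None],np.cos(th)]; C=R.from_rotvec(rv).as_matrix()
    return C@T[:3,3]+pos, d@(C@T[:3,:3]).T
def wplane(uv,z,pos,rv):
    o,d=wray(uv,pos,rv); return o+d*((z-o[2])/d[:,2])[:,None]
E
cat > c.py <<'E'
from h import *
pos=[.5774,-.1917,.2555]; rv=[2.559,1.821,.001]
w=lambda L,z: wplane([(200+u/3.2,125+v/3.2) for u,v in L],z,pos,rv)[:,:2]
foot=w([(691,95),(672,395)],.03); stop=w([(738,121),(716,420)],.085); ftop=w([(147,172),(178,458)],.09); ffoot=w([(170,140),(194,390)],.03)
dl=w([(185,103),(690,92)],.03); dr=w([(215,410),(672,395)],.03)
for n,v in dict(foot=foot,stop=stop,ftop=ftop,ffoot=ffoot,dl=dl,dr=dr).items(): print(n,v.round(4).tolist())
def res(p):
    x,y,a,g=p; L=lambda P:(P-[x,y])@rz(a)[:2,:2]
    return np.r_[L(foot)[:,0],L(stop)[:,0],L(ftop)[:,0]+g,L(ffoot)[:,0]+g,L(dl)[:,1]-.065,L(dr)[:,1]+.065]
s=least_squares(res,[.688,-.284,-.28,.2]);print(s.x.round(4),(s.fun*1e3).round(1))
E
python3 c.py; python3 -c "
from h import *
p,M=pan(-1,.2);go(p,M)"
```

```text
foot [[0.7024, -0.2193], [0.6649, -0.3443]]
stop [[0.7018, -0.2177], [0.6703, -0.3273]]
ftop [[0.5101, -0.1693], [0.4775, -0.2718]]
ffoot [[0.5053, -0.1709], [0.4731, -0.2733]]
dl [[0.5162, -0.1594], [0.7023, -0.218]]
dr [[0.4779, -0.2849], [0.6649, -0.3443]]
[ 0.6837 -0.2807 -0.3019  0.2012] [-0.4  0.9 -1.5  1.   2.3  1.6 -1.8 -2.1  1.   0.4 -0.2 -1.2]
t 2.48 pos [ 0.5795 -0.182   0.2557] F [0.98 6.77 0.56] w 0.0854 gf 0.0
 turn units [-4.832  1.442 -5.58 ] deg 45.1 | shift now-axes mm [ 225.6 -109.4   17. ] | after-turn axes [248.1  23.6  31.8]
```

>>> apply_moves --pt "-0.604 0.18 -0.7 0 0 0 1" --pt "-0.604 0.18 -0.7 0 0 0 1" --pt "-0.604 0.18 -0.7 0 0 0 1" --pt "-0.604 0.18 -0.7 0 0 0 1" --pt "-0.604 0.18 -0.7 0 0 0 1" --pt "-0.604 0.18 -0.7 0 0 0 1" --pt "-0.604 0.18 -0.7 0 0 0 1" --pt "-0.604 0.18 -0.7 0 0 0 1"

```text
clock: 3.15
tcp_pos: [0.5766, -0.1933, 0.2557]
orientation: [1.681, 2.193, 0.576]
contact_force: [0.0, 0.0, -0.4]
grip_width: 0.0852
gripper_force: 0.0
```

>>> apply_moves --pt "0 0 0 0.035 0.003 0.0 1" --pt "0 0 0 0.035 0.003 0.0 1" --pt "0 0 0 0.035 0.003 0.0 1" --pt "0 0 0 0.035 0.003 0.0 1" --pt "0 0 0 0.035 0.003 0 1" --pt "0 0 0 0.035 0.003 0 1" --pt "0 0 0 0.035 0.003 0 1" --pt "0 0 0 0 0 0 1"

```text
clock: 3.82
tcp_pos: [0.5308, 0.0556, 0.2659]
orientation: [1.678, 2.2, 0.579]
contact_force: [-0.3, 0.1, 0.1]
grip_width: 0.0855
gripper_force: 0.0
```

```bash
python3 -c "
from h import *
p,M=pan(-1,.2);go(p,M);go(*pan(-1,.076))
cv2.imwrite('pics/w2.png',grab_frame('wrist'));go(p,M)"
```

```text
t 3.82 pos [0.5308 0.0556 0.2659] F [-0.28  0.14  0.1 ] w 0.0855 gf 0.0
 turn units [-0.057  0.079 -0.062] deg 0.7 | shift now-axes mm [ 6.6  3.1 31.6] | after-turn axes [ 6.3  3.  31.7]
t 3.82 pos [0.5308 0.0556 0.2659] F [-0.28  0.14  0.1 ] w 0.0855 gf 0.0
 turn units [-0.057  0.079 -0.062] deg 0.7 | shift now-axes mm [  7.6   3.9 155.6] | after-turn axes [  6.3   3.  155.7]
t 3.87 pos [0.5314 0.0524 0.2656] F [ 0.15 -0.66 -0.35] w 0.0852 gf 0.0
 turn units [-0.062  0.093 -0.072] deg 0.8 | shift now-axes mm [ 9.9  3.5 31.5] | after-turn axes [ 9.5  3.4 31.6]
```

View pics/w2.png

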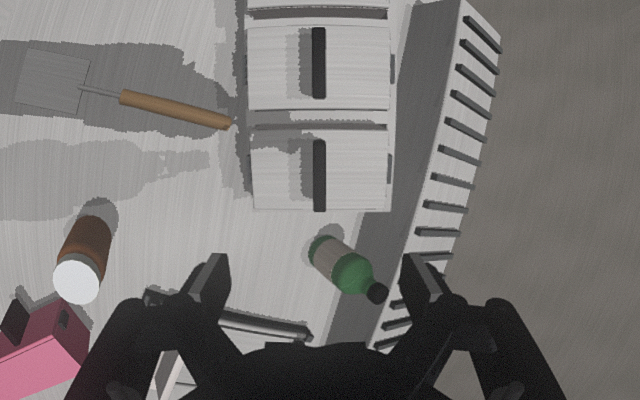

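```bash
cat > d.py <<'E'
from h import *
pos=np.array([.5308,.0556,.2659]); rv=[1.678,2.2,.579]
g=cv2.cvtColor(cv2.imread('pics/w2.png'),6)
n,l,st,ce=cv2.connectedComponentsWithStats((g<50).astype(np.uint8))
for i in range(1,n):
    if 300<st[i,4]<3000 and abs(ce[i][0]-319)<20:
        print(ce[i].round(1),st[i])
        x,y,w,h,_=st[i]
        for uv in [(x+w/2-.5,y),(x+w/2-.5,y+h)]:
            o,d=wray([uv],pos,rv); n_=rz(RAIL[2])@N; p0=np.array([RAIL[0],RAIL[1],.068])+.105*n_
            P=o+d[0]*((p0-o)@n_/(d[0]@n_)); q=(P-[RAIL[0],RAIL[1],.068])@rz(RAIL[2]); print('slope',q@S,'y',q[1])
E
python3 d.py
```

```text
[317.3  43.4] [312  28  13  46 320]
slope -0.002209660005359463 y 0.030623265447156316
slope -0.002475066466353514 y -0.010184609943586715
```

>>> apply_moves --pt "-0.06 0.09 -0.07 0.009 0.003 0.02 1" --pt "0 0 0 0 0 0.02 1" --pt "0 0 0 0 0 0.02 1" --pt "0 0 0 0 0 0.02 1" --pt "0 0 0 0 0 0.02 1" --pt "0 0 0 0 0 0.01 1" --pt "0 0 0 0 0 0 1" --pt "0 0 0 0 0 0 1"

```text
clock: 4.53
tcp_pos: [0.585, 0.0715, 0.1702]
orientation: [1.678, 2.201, 0.587]
contact_force: [-0.0, 1.4, 0.4]
grip_width: 0.0853
gripper_force: 0.0
```

```bash
python3 -c "
from h import *
go(*pan(-1,.077))"
```

```text
t 4.53 pos [0.585  0.0715 0.1702] F [-0.04  1.35  0.45] w 0.0853 gf 0.0
 turn units [-0.028  0.029 -0.072] deg 0.5 | shift now-axes mm [ 5.9  2.1 43.6] | after-turn axes [ 5.7  2.  43.6]
```

>>> apply_moves --pt "-0.03 0.03 -0.07 0.006 0.002 0.015 1" --pt "0 0 0 0 0 0.014 1" --pt "0 0 0 0 0 0.01 1" --pt "0 0 0 0 0 0.004 1" --pt "0 0 0 0 0 0 1" --pt "0 0 0 0 0 0 -1" --pt "0 0 0 0 0 0 -1" --pt "0 0 0 0 0 0 -1"

```text
clock: 5.2
tcp_pos: [0.606, 0.0839, 0.1355]
orientation: [1.666, 2.204, 0.594]
contact_force: [-0.9, -1.3, 0.7]
grip_width: 0.0515
gripper_force: 0.0
```

>>> apply_moves --pt "0 0 0 0 0 0 -1" --pt "0 0 0 0 0 0 -1" --pt "0 0 0 0 0 0 -1" --pt "0 0 0 0 0 0 -1" --pt "0 0 0 0 0 0 -1" --pt "0 0 0 0 0 0 -1" --pt "0 0 0 0 0 0 -1" --pt "0 0 0 0 0 0 -1"

```text
clock: 5.87
tcp_pos: [0.6057, 0.0844, 0.1349]
orientation: [1.666, 2.206, 0.593]
contact_force: [-4.9, -0.6, 5.9]
grip_width: 0.0111
gripper_force: 58.9
```

```bash
python3 -c "
from h import *
go(*pan(-1,.077))"
```

```text
t 5.87 pos [0.6057 0.0844 0.1349] F [-4.92 -0.61  5.92] w 0.0111 gf 58.9
 turn units [ 0.018 -0.002  0.007] deg 0.1 | shift now-axes mm [-1.  -0.7  1.3] | after-turn axes [-1.  -0.7  1.3]
```

>>> apply_moves --pt "0 0 0 0 0.001 -0.003 -1" --pt "0 0 0 0 0.001 -0.004 -1" --pt "0 0 0 0 0 -0.005 -1" --pt "0 0 0 0 0 -0.005 -1" --pt "0 0 0 0 0 -0.003 -1" --pt "0 0 0 0 0 0 -1" --pt "0 0 0 0 0 0 -1" --pt "0 0 0 0 0 0 -1" --grip_force 100

```text
clock: 6.53
tcp_pos: [0.5978, 0.082, 0.1528]
orientation: [1.667, 2.206, 0.593]
contact_force: [0.3, -0.2, -4.0]
grip_width: 0.0102
gripper_force: 97.5
```

>>> apply_moves --pt "0 0 0 0 0 0 -1" --pt "0 0 0 0 0 0 -1" --pt "0 0 0 0 0 0 -1" --pt "0 0 0 0 0 0 -1" --pt "0 0 0 0 0 0 -1" --pt "0 0 0 0 0 0 -1" --pt "0 0 0 0 0 0 -1" --pt "0 0 0 0 0 0 -1"

```text
clock: 7.2
tcp_pos: [0.5978, 0.0822, 0.1529]
orientation: [1.666, 2.206, 0.593]
contact_force: [0.4, -0.7, -3.6]
grip_width: 0.0102
gripper_force: 97.5
```

```bash
python3 -c "
from h import *
go(*pan(-1,.077));print(telemetry.get_obs()['moment'])"
```

```text
t 7.2 pos [0.5978 0.0822 0.1529] F [ 0.39 -0.74 -3.61] w 0.0102 gf 97.5
 turn units [ 0.017 -0.005  0.005] deg 0.1 | shift now-axes mm [-1.  -2.7 21. ] | after-turn axes [-1.  -2.6 21. ]
[-0.34936595  0.96193335 -0.01705875]
```

>>> apply_moves --pt "0 0 0 0 0 0.006 -1" --pt "0 0 0 0 0 0.005 -1" --pt "0 0 0 0 -0.001 0.003 -1" --pt "0 0 0 0 -0.001 0.003 -1" --pt "0 0 0 0 0 0.002 -1" --pt "0 0 0 0 0 0.001 -1" --pt "0 0 0 0 0 0 -1" --pt "0 0 0 0 0 0 -1"

```text
clock: 7.87
tcp_pos: [0.6052, 0.0844, 0.1347]
orientation: [1.666, 2.206, 0.592]
contact_force: [-6.8, -1.6, 3.2]
grip_width: 0.01
gripper_force: 99.0
```

```bash
python3 -c "
from h import *
go(*pan(-1,.077));print(telemetry.get_obs()['moment'])"
```

```text
t 7.87 pos [0.6052 0.0844 0.1347] F [-6.76 -1.58  3.19] w 0.01 gf 99.0
 turn units [ 0.013 -0.001  0.01 ] deg 0.1 | shift now-axes mm [-1.2 -0.2  1.4] | after-turn axes [-1.2 -0.2  1.4]
[-0.26745049  1.34433687  0.09563108]
```

Pan_1 is empty (3.7 N) and seated again at its original height; open, back off, move to pan_2.

>>> apply_moves --pt "0 0 0 0 0 0 1" --pt "0 0 0 0 0 0 1" --pt "0 0 0 0 0 0 1" --pt "0 0 0 0 0 0 1" --pt "0 0 0 0 0 0 1" --pt "0 0 0 0 0 -0.006 1" --pt "0 0 0 0 0 -0.02 1" --pt "0 0 0 0 0 -0.03 1" --grip_force 60

```text
clock: 8.53
tcp_pos: [0.578, 0.0775, 0.1819]
orientation: [1.667, 2.21, 0.592]
contact_force: [-0.2, -0.8, 1.1]
grip_width: 0.0857
gripper_force: 0.0
```

>>> apply_moves --pt "0 0 0 0.01 0 0 1" --pt "0 0 0 0.026 0 0 1" --pt "0 0 0 0.026 0 0 1" --pt "0 0 0 0.026 0 0 1" --pt "0 0 0 0.014 0 0 1" --pt "0 0 0 0 0 0 1" --pt "0 0 0 0 0 0 1" --pt "0 0 0 0 0 0 1"

```text
clock: 9.2
tcp_pos: [0.5511, 0.1741, 0.183]
orientation: [1.667, 2.205, 0.592]
contact_force: [0.2, -0.4, -0.3]
grip_width: 0.0852
gripper_force: 0.0
```

```bash
python3 -c "
from h import *
go(*pan(0,.077))"
```

```text
t 9.2 pos [0.5511 0.1741 0.183 ] F [ 0.2  -0.35 -0.34] w 0.0852 gf 0.0
 turn units [ 0.013  0.002 -0.   ] deg 0.1 | shift now-axes mm [ 1.9 -0.5 57. ] | after-turn axes [ 1.9 -0.4 57. ]
```

>>> apply_moves --pt "0 0 0 0.002 0 0.02 1" --pt "0 0 0 0 0 0.02 1" --pt "0 0 0 0 0 0.011 1" --pt "0 0 0 0 0 0.004 1" --pt "0 0 0 0 0 0 -1" --pt "0 0 0 0 0 0 -1" --pt "0 0 0 0 0 0 -1" --pt "0 0 0 0 0 0 -1" --grip_force 100

```text
clock: 9.87
tcp_pos: [0.5771, 0.184, 0.1363]
orientation: [1.666, 2.204, 0.594]
contact_force: [0.2, -0.5, -0.3]
grip_width: 0.0392
gripper_force: 0.0
```

>>> apply_moves --pt "0 0 0 0 0 0 -1" --pt "0 0 0 0 0 0 -1" --pt "0 0 0 0 0 0 -1" --pt "0 0 0 0 0 0 -1" --pt "0 0 0 0 0 0 -1" --pt "0 0 0 0 0 0 -1" --pt "0 0 0 0 0.001 -0.003 -1" --pt "0 0 0 0 0.001 -0.004 -1"

```text
clock: 10.53
tcp_pos: [0.5743, 0.1834, 0.1418]
orientation: [1.667, 2.207, 0.591]
contact_force: [-0.8, 0.2, -3.6]
grip_width: 0.0102
gripper_force: 97.6
```

>>> apply_moves --pt "0 0 0 0 0 -0.005 -1" --pt "0 0 0 0 0 -0.005 -1" --pt "0 0 0 0 0 -0.003 -1" --pt "0 0 0 0 0 0 -1" --pt "0 0 0 0 0 0 -1" --pt "0 0 0 0 0 0 -1" --pt "0 0 0 0 0 0 -1" --pt "0 0 0 0 0 0 -1"

```text
clock: 11.2
tcp_pos: [0.5688, 0.1821, 0.1535]
orientation: [1.667, 2.206, 0.593]
contact_force: [-0.2, -0.4, -4.2]
grip_width: 0.0105
gripper_force: 97.6
```

```bash
python3 -c "
from h import *
go(*pan(0,.077));print(telemetry.get_obs()['moment'])"
```

```text
t 11.2 pos [0.5688 0.1821 0.1535] F [-0.18 -0.38 -4.18] w 0.0105 gf 97.6
 turn units [ 0.012 -0.006  0.005] deg 0.1 | shift now-axes mm [-1.1 -2.4 21.8] | after-turn axes [-1.1 -2.3 21.8]
[-0.25533134  0.95118901  0.02924068]
```

>>> apply_moves --pt "0 0 0 0 0 0.006 -1" --pt "0 0 0 0 0 0.005 -1" --pt "0 0 0 0 -0.001 0.003 -1" --pt "0 0 0 0 -0.001 0.003 -1" --pt "0 0 0 0 0 0.002 -1" --pt "0 0 0 0 0 0.001 -1" --pt "0 0 0 0 0 0 -1" --pt "0 0 0 0 0 0 -1"

```text
clock: 11.87
tcp_pos: [0.5762, 0.1843, 0.1357]
orientation: [1.666, 2.206, 0.593]
contact_force: [-8.1, -3.0, 4.0]
grip_width: 0.0101
gripper_force: 99.4
```

```bash
python3 -c "
from h import *
go(*pan(0,.077))"
```

```text
t 11.87 pos [0.5762 0.1843 0.1357] F [-8.11 -2.97  3.95] w 0.0101 gf 99.4
 turn units [ 0.015 -0.001  0.011] deg 0.1 | shift now-axes mm [-1.2 -0.1  2.6] | after-turn axes [-1.2 -0.   2.6]
```

>>> apply_moves --pt "0 0 0 0 0 0 1" --pt "0 0 0 0 0 0 1" --pt "0 0 0 0 0 0 1" --pt "0 0 0 0 0 0 1" --pt "0 0 0 0 0 0 1" --pt "0 0 0 0 0 -0.006 1" --pt "0 0 0 0 0 -0.02 1" --pt "0 0 0 0 0 -0.03 1"

```text
clock: 12.53
tcp_pos: [0.5491, 0.1767, 0.1825]
orientation: [1.668, 2.209, 0.59]
contact_force: [0.6, -1.2, 0.7]
grip_width: 0.0856
gripper_force: 0.0
```

>>> apply_moves --pt "0 0 0 0.01 0 0 1" --pt "0 0 0 0.026 0 0 1" --pt "0 0 0 0.026 0 0 1" --pt "0 0 0 0.026 0 0 1" --pt "0 0 0 0.015 0 0 1" --pt "0 0 0 0 0 0 1" --pt "0 0 0 0 0 0 1" --pt "0 0 0 0 0 0 1"

```text
clock: 13.2
tcp_pos: [0.522, 0.2747, 0.1837]
orientation: [1.667, 2.205, 0.592]
contact_force: [0.6, -1.3, 0.4]
grip_width: 0.0856
gripper_force: 0.0
```

```bash
python3 -c "
from h import *
go(*pan(1,.077))"
```

```text
t 13.2 pos [0.522  0.2747 0.1837] F [ 0.62 -1.34  0.43] w 0.0856 gf 0.0
 turn units [ 0.012  0.007 -0.001] deg 0.1 | shift now-axes mm [ 1.2 -0.3 57.9] | after-turn axes [ 1.1 -0.3 57.9]
```

>>> apply_moves --pt "0 0 0 0.001 0 0.02 1" --pt "0 0 0 0 0 0.02 1" --pt "0 0 0 0 0 0.013 1" --pt "0 0 0 0 0 0.005 1" --pt "0 0 0 0 0 0 -1" --pt "0 0 0 0 0 0 -1" --pt "0 0 0 0 0 0 -1" --pt "0 0 0 0 0 0 -1" --grip_force 110

```text
clock: 13.87
tcp_pos: [0.5496, 0.2846, 0.1348]
orientation: [1.666, 2.205, 0.595]
contact_force: [-0.7, 0.4, -0.3]
grip_width: 0.0391
gripper_force: 0.0
```

>>> apply_moves --pt "0 0 0 0 0 0 -1" --pt "0 0 0 0 0 0 -1" --pt "0 0 0 0 0 0 -1" --pt "0 0 0 0 0 0 -1" --pt "0 0 0 0 0 0 -1" --pt "0 0 0 0 0 0 -1" --pt "0 0 0 0 0 0 -1" --pt "0 0 0 0 0 0 -1"

```text
clock: 14.53
tcp_pos: [0.549, 0.2846, 0.1342]
orientation: [1.666, 2.206, 0.593]
contact_force: [-4.6, -2.3, 5.9]
grip_width: 0.0105
gripper_force: 107.7
```

```bash
python3 -c "
from h import *
go(*pan(1,.077))"
```

```text
t 14.53 pos [0.549  0.2846 0.1342] F [-4.55 -2.35  5.87] w 0.0105 gf 107.7
 turn units [ 0.02  -0.002  0.007] deg 0.1 | shift now-axes mm [-1.1 -0.4  0.7] | after-turn axes [-1.1 -0.4  0.7]
```

>>> apply_moves --pt "0 0 0 0 0.001 -0.003 -1" --pt "0 0 0 0 0.001 -0.004 -1" --pt "0 0 0 0 0 -0.005 -1" --pt "0 0 0 0 0 -0.005 -1" --pt "0 0 0 0 0 -0.003 -1" --pt "0 0 0 0 0 0 -1" --pt "0 0 0 0 0 0 -1" --pt "0 0 0 0 0 0 -1"

```text
clock: 15.2
tcp_pos: [0.5414, 0.2822, 0.152]
orientation: [1.667, 2.206, 0.593]
contact_force: [-0.2, -0.6, -7.8]
grip_width: 0.0099
gripper_force: 107.6
```

```bash
python3 -c "
from h import *
go(*pan(1,.077));print(telemetry.get_obs()['moment'])"
```

```text
t 15.2 pos [0.5414 0.2822 0.152 ] F [-0.17 -0.61 -7.78] w 0.0099 gf 107.6
 turn units [ 0.014 -0.003  0.004] deg 0.1 | shift now-axes mm [-0.9 -2.4 20. ] | after-turn axes [-0.9 -2.3 20. ]
[-0.46858755  1.5897474  -0.00955552]
```

>>> apply_moves --pt "0 0 0 0 0 -0.01 -1" --pt "0 0 0 0 0 -0.018 -1" --pt "0 0 0 0 0 -0.022 -1" --pt "0 0 0 0 0 -0.025 -1" --pt "0 0 0 0 0 -0.025 -1" --pt "0 0 0 0 0 -0.025 -1" --pt "0 0 0 0 0 -0.02 -1" --pt "0 0 0 0 0 -0.01 -1"

```text
clock: 15.87
tcp_pos: [0.4657, 0.2613, 0.2882]
orientation: [1.664, 2.205, 0.594]
contact_force: [0.5, 0.2, -8.6]
grip_width: 0.0104
gripper_force: 108.1
```

```bash
cat >> h.py <<'E'
STAND=(0.6837,-0.2807,-0.3019)
def put(d,z,lat=0):
    x,y,a=STAND; q=rz(a)@[-d,lat,0]; return flat(x+q[0],y+q[1],z,a)
E
python3 -c "
from h import *
go(*put(.085,.29)); o=telemetry.get_obs(); go(*flat(*o['tcp_pos'],RAIL[2])); print(put(.085,.29)[0],o['joints'].round(2),o['moment'])"
```

```text
t 15.87 pos [0.4657 0.2613 0.2882] F [ 0.47  0.17 -8.59] w 0.0104 gf 108.1
 turn units [ 4.893 -1.45   5.406] deg 44.6 | shift now-axes mm [-534.5   -8.    -6.2] | after-turn axes [-452.7  284.3   -1.8]
t 15.87 pos [0.4657 0.2613 0.2882] F [ 0.47  0.17 -8.59] w 0.0104 gf 108.1
 turn units [5.034e+00 5.000e-03 1.600e-02] deg 30.2 | shift now-axes mm [0. 0. 0.] | after-turn axes [0. 0. 0.]
[ 0.60254427 -0.25542654  0.29      ] [ 0.02 -0.01 -0.77  2.15  0.44  0.56 -0.8 ] [-0.42118175  1.42605269  0.05721812]
```

>>> apply_moves --pt "0.5 0 0 0 0 0 -1" --pt "0.65 0 0 0 0 0 -1" --pt "0.7 0 0 0 0 0 -1" --pt "0.7 0 0 0 0 0 -1" --pt "0.7 0 0 0 0 0 -1" --pt "0.7 0 0 0 0 0 -1" --pt "0.65 0 0 0 0 0 -1" --pt "0.43 0 0 0 0 0 -1"

```text
clock: 16.53
tcp_pos: [0.4678, 0.2609, 0.2862]
orientation: [-1.893, -2.504, 0.005]
contact_force: [0.6, -0.4, -8.6]
grip_width: 0.0101
gripper_force: 108.8
```

>>> apply_moves --pt "0 0 0.23 -0.012 0.001 0 -1" --pt "0 0 0.23 -0.018 0.001 0 -1" --pt "0 0 0.23 -0.022 0.002 0 -1" --pt "0 0 0.23 -0.022 0.002 0 -1" --pt "0 0 0.23 -0.022 0.002 0 -1" --pt "0 0 0.23 -0.022 0.002 0 -1" --pt "0 0 0.23 -0.022 0.002 0 -1" --pt "0 0 0.23 -0.022 0.002 0 -1"

```text
clock: 17.2
tcp_pos: [0.5106, 0.1027, 0.2862]
orientation: [2.127, 2.31, -0.001]
contact_force: [1.1, -0.3, -7.9]
grip_width: 0.0099
gripper_force: 108.8
```

>>> apply_moves --pt "0 0 0.23 -0.0215 0.006 0 -1" --pt "0 0 0.23 -0.0215 0.006 0 -1" --pt "0 0 0.23 -0.0215 0.006 0 -1" --pt "0 0 0.23 -0.0215 0.006 0 -1" --pt "0 0 0.23 -0.0215 0.006 0 -1" --pt "0 0 0.23 -0.0215 0.006 0 -1" --pt "0 0 0.23 -0.0215 0.006 0 -1" --pt "0 0 0.23 -0.0215 0.006 0 -1"

```text
clock: 17.87
tcp_pos: [0.5586, -0.0693, 0.286]
orientation: [-2.34, -2.094, 0.002]
contact_force: [0.1, 0.1, -8.4]
grip_width: 0.0102
gripper_force: 108.8
```

>>> apply_moves --pt "0 0 0.23 -0.02 0.01 0 -1" --pt "0 0 0.23 -0.02 0.01 0 -1" --pt "0 0 0.23 -0.02 0.01 0 -1" --pt "0 0 0.23 -0.02 0.01 0 -1" --pt "0 0 0.23 -0.018 0.009 0 -1" --pt "0 0 0.23 -0.012 0.006 0 -1" --pt "0 0 0.2 -0.006 0.003 0 -1" --pt "0 0 0 0 0 0 -1"

```text
clock: 18.53
tcp_pos: [0.596, -0.1931, 0.2857]
orientation: [-2.507, -1.892, 0.003]
contact_force: [-0.5, 0.7, -8.6]
grip_width: 0.0101
gripper_force: 108.8
```

```bash
python3 -c "
from h import *
go(*put(.085,.29)); o=telemetry.get_obs(); print(o['moment'],o['orientation'].tolist())
cv2.imwrite('pics/w3.png',grab_frame('wrist'))
go(*put(.085,.29))
"
```

```text
t 18.53 pos [ 0.596  -0.1931  0.2857] F [-0.47  0.7  -8.6 ] w 0.0101 gf 108.8
 turn units [-0.017  0.009  0.228] deg 1.4 | shift now-axes mm [-58.1  23.4  -4.3] | after-turn axes [-57.6  24.8  -4.3]
[-0.00805607  0.0664209  -0.0026099 ] [-2.5071684036755686, -1.8917176908775715, 0.0028470157808476062]
t 18.58 pos [ 0.5959 -0.191   0.2858] F [ 0.04  0.37 -8.86] w 0.0099 gf 108.8
 turn units [-0.021 -0.001  0.26 ] deg 1.6 | shift now-axes mm [-60.2  23.9  -4.3] | after-turn axes [-59.5  25.5  -4.2]
```

View pics/w3.png

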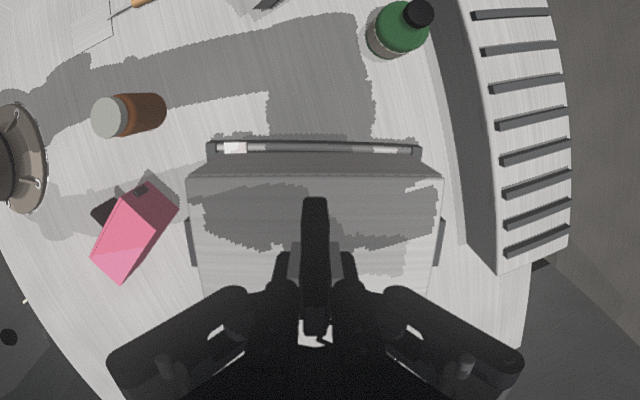

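```bash
python3 -c "
from h import *
for uv,z in [((315,178),.007),((315,197),-.027),((186,179),.007),((444,178),.007)]:
    o,d=wray([uv],np.zeros(3),[0,0,1e-9]); print(uv,(o+d[0]*(z-o[2])/d[0,2]).round(4))
p,M=put(.085,.29);go(p,M)
"
```

```text
(315, 178) [0.0408 0.0008 0.007 ]
(315, 197) [ 0.0419  0.0008 -0.027 ]
(186, 179) [ 0.0408 -0.0674  0.007 ]
(444, 178) [0.0414 0.069  0.007 ]
t 18.58 pos [ 0.5959 -0.191   0.2858] F [ 0.04  0.37 -8.86] w 0.0099 gf 108.8
 turn units [-0.021 -0.001  0.26 ] deg 1.6 | shift now-axes mm [-60.2  23.9  -4.3] | after-turn axes [-59.5  25.5  -4.2]
```

>>> apply_moves --pt "0 0 0.13 -0.01 0.004 0 -1" --pt "-0.02 0 0.13 -0.015 0.006 0 -1" --pt "0 0 0 -0.015 0.007 0 -1" --pt "0 0 0 -0.012 0.006 0 -1" --pt "0 0 0 -0.006 0.002 0 -1" --pt "0 0 0 0 0 0.01 -1" --pt "0 0 0 0 0 0.02 -1" --pt "0 0 0 0 0 0.02 -1"

```text
clock: 19.25
tcp_pos: [0.6037, -0.2531, 0.2356]
orientation: [2.528, 1.863, 0.003]
contact_force: [-0.3, 0.6, -8.0]
grip_width: 0.0101
gripper_force: 108.7
```

>>> apply_moves --pt "0 0 0 0 0 0.02 -1" --pt "0 0 0 0 0 0.02 -1" --pt "0 0 0 0 0 0.02 -1" --pt "0 0 0 0 0 0.014 -1" --pt "0 0 0 0 0 0.008 -1" --pt "0 0 0 0 0 0 -1" --pt "0 0 0 0 0 0 -1" --pt "0 0 0 0 0 0 -1"

```text
clock: 19.92
tcp_pos: [0.6043, -0.254, 0.1555]
orientation: [2.527, 1.861, 0.003]
contact_force: [-0.2, 0.7, -8.4]
grip_width: 0.0101
gripper_force: 108.8
```

```bash
python3 -c "
from h import *
go(*put(.085,.11,.001)); o=telemetry.get_obs(); print(o['moment'],o['orientation'].tolist())
cv2.imwrite('pics/w4.png',grab_frame('wrist')); t=grab_frame('top')
go(*put(.085,.11,.001))
a=cv2.resize(cv2.imread('pics/w4.png')[100:350,150:480],(660,500)); cv2.imwrite('pics/w4c.png',a)
"
```

```text
t 19.92 pos [ 0.6043 -0.254   0.1555] F [-0.24  0.68 -8.42] w 0.0101 gf 108.8
 turn units [0.031 0.004 0.008] deg 0.2 | shift now-axes mm [-0.9 -1.4 45.5] | after-turn axes [-0.9 -1.3 45.5]
[-0.00658192 -0.10933377 -0.01269286] [2.5271903990768014, 1.8614461846582817, 0.002505243880073955]
t 20.02 pos [ 0.6042 -0.2541  0.1557] F [-0.01  0.94 -8.18] w 0.0099 gf 108.8
 turn units [0.033 0.006 0.006] deg 0.2 | shift now-axes mm [-0.7 -1.4 45.7] | after-turn axes [-0.8 -1.2 45.7]
```

View pics/w4c.png

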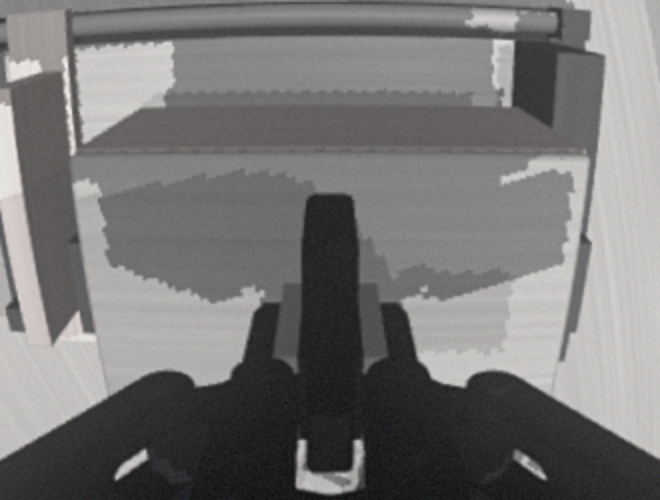

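```bash
python3 -c "
from h import *
o=telemetry.get_obs()
for n,uv,z in [('deck+y',(330,38),.03),('deck+y L',(180,40),.03),('foot',(513,45),.03),('foot',(513,95),.03),('stoptop',(555,70),.085),('stoptop',(554,120),.085),('fencetop',(11,90),.09),('fencetop',(45,330),.09)]:
    P=wplane([(150+uv[0]/2,100+uv[1]/2)],z,o['tcp_pos'],o['orientation'])[0]; x,y,a=STAND
    print(n,((P-[x,y,z])@rz(a)*1e3).round(1))
"
```

```text
deck+y [-82.5  64.1   0. ]
deck+y L [-148.    64.5    0. ]
foot [-1.4 63.1  0. ]
foot [-0.2 40.5  0. ]
stoptop [-1.7 58.6  0. ]
stoptop [-0.7 40.2  0. ]
fencetop [-200.5   53.8    0. ]
fencetop [-202.3  -46.7    0. ]
```

>>> apply_moves --pt "0.03 0 0 -0.001 -0.001 0.005 -1" --pt "0 0 0 0 0 0.008 -1" --pt "0 0 0 0 0 0.01 -1" --pt "0 0 0 0 0 0.009 -1" --pt "0 0 0 0 0 0.006 -1" --pt "0 0 0 0 0 0.004 -1" --pt "0 0 0 0 0 0.001 -1" --pt "0 0 0 0 0 0 -1"

```text
clock: 20.68
tcp_pos: [0.6018, -0.2544, 0.1106]
orientation: [-2.528, -1.862, 0.003]
contact_force: [-0.3, 0.2, -8.0]
grip_width: 0.0098
gripper_force: 108.8
```

>>> apply_moves --pt "0 0 0 0 0 0.0005 -1" --pt "0 0 0 0 0 0.0005 -1" --pt "0 0 0 0 0 0.0005 -1" --pt "0 0 0 0 0 0.0005 -1" --pt "0 0 0 0 0 0 -1" --pt "0 0 0 0 0 0 -1" --pt "0 0 0 0 0 0 -1" --pt "0 0 0 0 0 0 -1"

```text
clock: 21.35
tcp_pos: [0.6019, -0.2546, 0.1092]
orientation: [-2.528, -1.862, 0.003]
contact_force: [0.0, 0.4, -8.3]
grip_width: 0.0105
gripper_force: 108.8
```

```bash
python3 -c "
from h import *
go(*put(.085,.108,.001));print(telemetry.get_obs()['moment'])"
```

```text
t 21.35 pos [ 0.6019 -0.2546  0.1092] F [ 0.01  0.44 -8.3 ] w 0.0105 gf 108.8
 turn units [-0.022  0.005  0.006] deg 0.1 | shift now-axes mm [0.4 0.9 1.2] | after-turn axes [0.4 0.9 1.2]
[-0.00399099 -0.02725595 -0.00676681]
```

>>> apply_moves --pt "0 0 0 0 0 0.0005 -1" --pt "0 0 0 0 0 0.0005 -1" --pt "0 0 0 0 0 0.0005 -1" --pt "0 0 0 0 0 0 -1" --pt "0 0 0 0 0 0 -1" --pt "0 0 0 0 0 0 -1" --pt "0 0 0 0 0 0 -1" --pt "0 0 0 0 0 0 -1"

```text
clock: 22.02
tcp_pos: [0.6018, -0.2545, 0.1081]
orientation: [-2.528, -1.862, 0.003]
contact_force: [-4.6, 1.9, 2.0]
grip_width: 0.0102
gripper_force: 110.4
```

```bash
python3 -c "
from h import *
go(*put(.085,.108,.001));print(telemetry.get_obs()['moment'])"
```

```text
t 22.02 pos [ 0.6018 -0.2545  0.1081] F [-4.64  1.9   1.95] w 0.0102 gf 110.4
 turn units [-0.023  0.007  0.007] deg 0.1 | shift now-axes mm [0.3 1.  0.1] | after-turn axes [0.3 1.  0.1]
[ 0.26798785  0.87560855 -0.03251722]
```

>>> apply_moves --pt "0 0 0 0 0 0 1" --pt "0 0 0 0 0 0 1" --pt "0 0 0 0 0 0 1" --pt "0 0 0 0 0 0 1" --pt "0 0 0 0 0 0 1" --pt "0 0 0 0 0 0 1" --pt "0 0 0 0 0 -0.008 1" --pt "0 0 0 0 0 -0.015 1"

```text
clock: 22.68
tcp_pos: [0.6008, -0.2542, 0.1295]
orientation: [-2.526, -1.861, 0.006]
contact_force: [0.2, 0.3, -0.5]
grip_width: 0.0853
gripper_force: 0.0
```

>>> apply_moves --pt "0 0 0 0 0 -0.02 1" --pt "0 0 0 0 0 -0.02 1" --pt "0 0 0 0 0 -0.02 1" --pt "0 0 0 0 0 -0.01 1" --pt "0 0 0 0 -0.02 0 1" --pt "0 0 0 0 -0.025 0 1" --pt "0 0 0 0 -0.025 0 -1" --pt "0 0 0 0 -0.025 0 -1"

```text
clock: 23.35
tcp_pos: [0.5103, -0.226, 0.2008]
orientation: [-2.528, -1.862, 0.003]
contact_force: [0.5, -0.0, -0.1]
grip_width: 0.0636
gripper_force: 0.0
```

>>> apply_moves --pt "0 0 0 0 -0.025 0 -1" --pt "0 0 0 0 -0.025 0 -1" --pt "0 0 0 0 -0.015 0 -1" --pt "0 0 0 0 -0.005 0 -1" --pt "0 0 0 0 0 0 -1" --pt "0 0 0 0 0 0 -1" --pt "0 0 0 0 0 0 -1" --pt "0 0 0 0 0 0 -1" --grip_force 40

```text
clock: 24.02
tcp_pos: [0.4457, -0.2058, 0.201]
orientation: [-2.528, -1.863, 0.002]
contact_force: [-1.0, 0.1, -0.5]
grip_width: -0.0004
gripper_force: 0.0
```

```bash
python3 -c "
from h import *
go(*put(.252,.064)); o=telemetry.get_obs()
a=grab_frame('wrist'); cv2.imwrite('pics/w5.png',a); cv2.imwrite('pics/s5.png',grab_frame('scene'))
b=cv2.imread('pics/s5.png')[180:280,220:330]
cv2.imwrite('pics/c5.png',np.vstack([cv2.resize(a[90:350,150:640],(490,260)),cv2.resize(b,(330,300))]) if 0 else np.hstack([cv2.resize(a[60:360,150:490],(453,400)),cv2.resize(b,(347,400),interpolation=2)]))
"
```

```text
t 24.02 pos [ 0.4457 -0.2058  0.201 ] F [-1.    0.08 -0.54] w -0.0004 gf 0.0
 turn units [-0.017  0.001  0.009] deg 0.1 | shift now-axes mm [ -0.7  -2.2 137. ] | after-turn axes [ -0.8  -2.4 137. ]
```

View pics/c5.png

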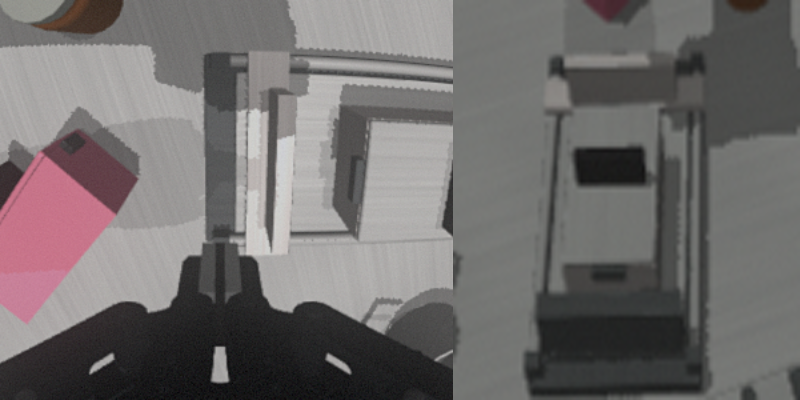

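>>> apply_moves --pt "0 0 0 -0.001 -0.002 0.02 -1" --pt "0 0 0 0 0 0.025 -1" --pt "0 0 0 0 0 0.025 -1" --pt "0 0 0 0 0 0.02 -1" --pt "0 0 0 0 0 0.015 -1" --pt "0 0 0 0 0 0.01 -1" --pt "0 0 0 0 0 0.01 -1" --pt "0 0 0 0 0 0.01 -1"

```text
clock: 24.78
tcp_pos: [0.4426, -0.2061, 0.0655]
orientation: [-2.529, -1.863, 0.002]
contact_force: [0.8, -0.6, -0.0]
grip_width: 0.0
gripper_force: 0.0
```

>>> apply_moves --pt "0 0 0 0 0 0 -1" --pt "0 0 0 0 0.006 0 -1" --pt "0 0 0 0 0.006 0 -1" --pt "0 0 0 0 0.006 0 -1" --pt "0 0 0 0 0.006 0 -1" --pt "0 0 0 0 0.006 0 -1" --pt "0 0 0 0 0.006 0 -1" --pt "0 0 0 0 0.006 0 -1"

```text
clock: 25.45
tcp_pos: [0.4825, -0.2186, 0.066]
orientation: [-2.528, -1.862, 0.003]
contact_force: [-1.7, 0.4, 1.0]
grip_width: -0.0003
gripper_force: 0.9
```

```bash
python3 -c "
from h import *
go(*put(.252,.066))"
```

```text
t 25.45 pos [ 0.4825 -0.2186  0.066 ] F [-1.72  0.4   0.99] w -0.0003 gf 0.9
 turn units [-0.025  0.006  0.007] deg 0.2 | shift now-axes mm [  0.5 -41.4   0.1] | after-turn axes [  0.5 -41.4   0. ]
```

>>> apply_moves --pt "0 0 0 0 0.004 0 -1" --pt "0 0 0 0 0.004 0 -1" --pt "0 0 0 0 0.004 0 -1" --pt "0 0 0 0 0.004 0 -1" --pt "0 0 0 0 0.004 0 -1" --pt "0 0 0 0 0.004 0 -1" --pt "0 0 0 0 0.002 0 -1" --pt "0 0 0 0 0.002 0 -1"

```text
clock: 26.12
tcp_pos: [0.5091, -0.2268, 0.0658]
orientation: [-2.528, -1.862, 0.003]
contact_force: [-1.5, 0.9, 1.8]
grip_width: -0.0003
gripper_force: 0.8
```

```bash
cat > e.py <<'E'
from h import *
go(*put(.15,.066)); o=telemetry.get_obs()
print('along x force',(rz(STAND[2]).T@o['contact_force']).round(2),'x before stop',((o['tcp_pos']-[STAND[0],STAND[1],0])@rz(STAND[2])*1e3).round(1))
E
python3 e.py
```

```text
t 26.12 pos [ 0.5091 -0.2268  0.0658] F [-1.51  0.85  1.84] w -0.0003 gf 0.8
 turn units [-0.023  0.005  0.007] deg 0.1 | shift now-axes mm [ 0.4 32.8 -0.3] | after-turn axes [ 0.4 32.8 -0.2]
along x force [-1.69  0.36  1.84] x before stop [-182.8   -0.4   65.8]
```

>>> apply_moves --pt "0 0 0 0 0.002 0 -1" --pt "0 0 0 0 0.002 0 -1" --pt "0 0 0 0 0.002 0 -1" --pt "0 0 0 0 0.002 0 -1" --pt "0 0 0 0 0.002 0 -1" --pt "0 0 0 0 0.002 0 -1" --pt "0 0 0 0 0.001 0 -1" --pt "0 0 0 0 0 0 -1"

```text
clock: 26.78
tcp_pos: [0.5195, -0.23, 0.0655]
orientation: [-2.526, -1.86, 0.007]
contact_force: [-5.5, 2.1, 5.5]
grip_width: 0.0002
gripper_force: 3.4
```

```bash
python3 e.py; python3 -c "
from h import *
pos=telemetry.get_obs(); im=grab_frame('wrist'); cv2.imwrite('pics/w6.png',im)
cv2.imwrite('pics/w6c.png',cv2.resize(im[60:360,150:550],(800,600)))"
```

```text
t 26.78 pos [ 0.5195 -0.23    0.0655] F [-5.52  2.06  5.55] w 0.0002 gf 3.4
 turn units [-0.06   0.009  0.007] deg 0.4 | shift now-axes mm [ 0.4 21.9 -0.6] | after-turn axes [ 0.5 21.9 -0.5]
along x force [-5.88  0.33  5.55] x before stop [-171.9   -0.5   65.5]
```

View pics/w6c.png

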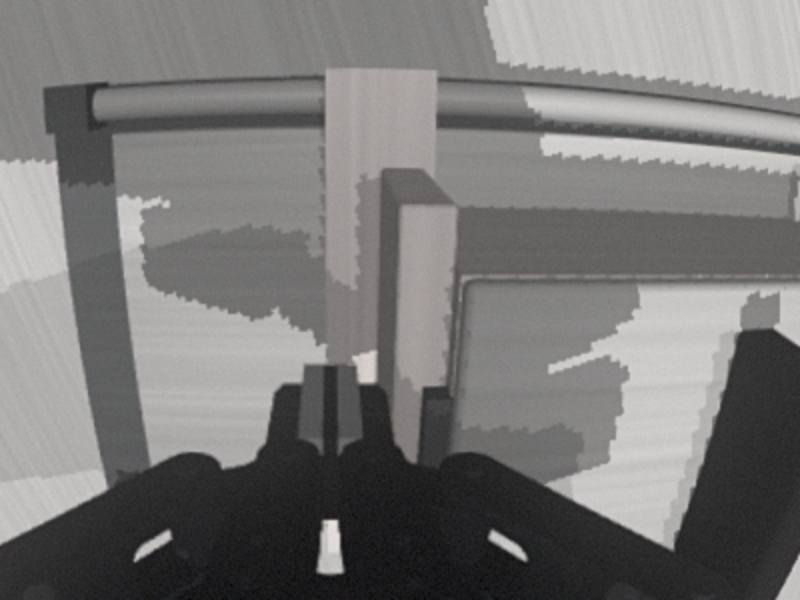

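```bash
python3 -c "
from h import *
o=telemetry.get_obs(); x,y,a=STAND
for n,uv,z in [('fence face top',(457,207),.09),('fence back top',(398,207),.09),('fence face',(441,385),.09),('pan edge',(465,282),.101),('pan +y edge',(700,278),.101)]:
    P=wplane([(150+uv[0]/2,60+uv[1]/2)],z,o['tcp_pos'],o['orientation'])[0]; print(n,((P-[x,y,z])@rz(a)*1e3).round(1))
"
```

```text
fence face top [-146.    54.6    0. ]
fence back top [-157.7   54.5    0. ]
fence face [-146.7   15.3    0. ]
pan edge [-145.9   42.8    0. ]
pan +y edge [-94.4  43.7  -0. ]
```

>>> apply_moves --pt "0 0 0 0 0.0015 0 -1" --pt "0 0 0 0 0.0015 0 -1" --pt "0 0 0 0 0.0015 0 -1" --pt "0 0 0 0 0.0015 0 -1" --pt "0 0 0 0 0.001 0 -1" --pt "0 0 0 0 0.001 0 -1" --pt "0 0 0 0 0 0 -1" --pt "0 0 0 0 0 0 -1"

```text
clock: 27.5
tcp_pos: [0.5234, -0.2313, 0.0651]
orientation: [-2.521, -1.857, 0.015]
contact_force: [-17.2, 6.5, 15.2]
grip_width: 0.0001
gripper_force: 9.3
```

```bash
python3 e.py
```

```text
t 27.5 pos [ 0.5234 -0.2313  0.0651] F [-17.21   6.47  15.24] w 0.0001 gf 9.3
 turn units [-0.132  0.017  0.007] deg 0.8 | shift now-axes mm [ 0.5 17.8 -1.1] | after-turn axes [ 0.5 17.8 -0.9]
along x force [-18.36   1.06  15.24] x before stop [-167.8   -0.5   65.1]
```

>>> apply_moves --pt "0 0 0 0 0.001 0 -1" --pt "0 0 0 0 0.0005 0 -1" --pt "0 0 0 0 0 0 -1" --pt "0 0 0 0 0 0 -1" --pt "0 0 0 0 0 0 -1" --pt "0 0 0 0 0 0 -1" --pt "0 0 0 0 0 0 -1" --pt "0 0 0 0 0 0 -1"

```text
clock: 28.17
tcp_pos: [0.5234, -0.2313, 0.0651]
orientation: [-2.52, -1.856, 0.018]
contact_force: [-21.5, 8.3, 20.2]
grip_width: -0.0002
gripper_force: 11.8
```

```bash
python3 e.py
```

```text
t 28.17 pos [ 0.5234 -0.2313  0.0651] F [-21.48   8.29  20.25] w -0.0002 gf 11.8
 turn units [-0.159  0.02   0.007] deg 1.0 | shift now-axes mm [ 0.5 17.7 -1.2] | after-turn axes [ 0.5 17.7 -0.9]
along x force [-22.97   1.52  20.25] x before stop [-167.7   -0.5   65.1]
```

>>> apply_moves --pt "0 0 0 0 -0.003 0 -1" --pt "0 0 0 0 -0.004 0 -1" --pt "0 0 0 0 -0.006 0 -1" --pt "0 0 0 0 -0.01 0 -1" --pt "0 0 0 0 -0.01 0 -1" --pt "0 0 0 0 -0.005 -0.01 -1" --pt "0 0 0 0 0 -0.02 -1" --pt "0 0 0 0 0 -0.03 -1"

```text
clock: 28.83
tcp_pos: [0.4918, -0.2214, 0.1252]
orientation: [-2.525, -1.86, 0.007]
contact_force: [-0.2, -1.3, 0.5]
grip_width: 0.0002
gripper_force: 0.0
```

>>> apply_moves --pt "0 0 0 0 0 -0.03 -1" --pt "0 0 0 0 0 -0.03 -1" --pt "0 0 0 0 0 -0.03 -1" --pt "0 0 0 0 0.01 -0.02 -1" --pt "0 0 0 0 0.02 0 -1" --pt "0 0 0 0 0.02 0 -1" --pt "0 0 0 0 0.01 0 -1" --pt "0 0 0 0 0 0 -1"

```text
clock: 29.5
tcp_pos: [0.553, -0.2401, 0.236]
orientation: [-2.528, -1.863, 0.001]
contact_force: [-0.5, 0.0, 0.1]
grip_width: -0.0001
gripper_force: 0.0
```

```bash
python3 e.py; python3 -c "
from h import *
im=grab_frame('wrist'); cv2.imwrite('pics/w7.png',im);s=grab_frame('top');cv2.imwrite('pics/t7.png',s)
cv2.imwrite('pics/w7c.png',np.hstack([cv2.resize(im[100:350,220:520],(480,400)),cv2.resize(s[130:230,170:250],(320,400),interpolation=2)]))"
```

```text
t 29.5 pos [ 0.553  -0.2401  0.236 ] F [-0.48  0.02  0.11] w -0.0001 gf 0.0
 turn units [-0.012 -0.001  0.01 ] deg 0.1 | shift now-axes mm [ 1.00e-01 -1.29e+01  1.70e+02] | after-turn axes [ 1.00e-01 -1.31e+01  1.70e+02]
along x force [-0.47 -0.12  0.11] x before stop [-1.369e+02 -1.000e-01  2.360e+02]
```

View pics/w7c.png

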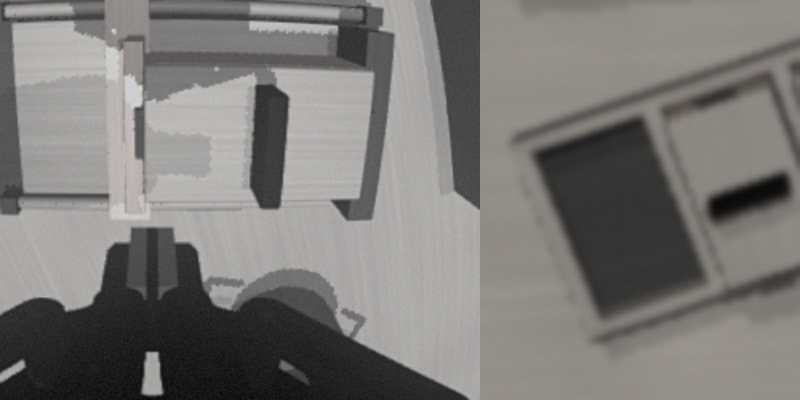

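```bash
python3 -c "
from h import *
g=cv2.cvtColor(cv2.imread('pics/t7.png'),6)
n,l,st,ce=cv2.connectedComponentsWithStats((g<40).astype(np.uint8))
for m in [(237,178.6),(269,167.6)]:
    i=min((i for i in range(1,n) if 30<st[i,4]<600),key=lambda i:np.hypot(*(ce[i]-m))); print(ce[i],st[i])
from bench import order
print(telemetry.get_obs()['contact_force'],order.hand_in())"
```

```text
[236.90217391 178.68478261] [228 174  19  10  92]
[269.         167.63736264] [260 163  19  10  91]
the job is handed in; nothing more can be done
[-0.12749064 -0.03067406  0.25021025] None
```

The full pan was pan_3, which read about 0.8 kg when hefted. It is clamped home on the holding stand between the back stop and the fence; empty pan_1 and pan_2 are back in their pockets, and the job was handed in at about 29.5 s.

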